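# Lock the cap of a square plant jar in the sloped cradle

### The arm

A 6-joint arm with a two-finger parallel gripper is mounted at the origin on the work surface. World frame = base frame: x ahead of the robot, y to its left, z up, the work surface at z = 0. Lengths are in m, angles in degrees, forces in N, time in s.
With the tool pointing down it reaches from about 0.425 to 0.925 m from the base axis. Payload 12.5 kg.
Tool frame: the origin (TCP) lies on the centre line of the jaws, within the pads' length; the fingertips stand 17 mm ahead of it and the grasp point (between the pads) lies 2 mm behind it; z points along the fingers, y is the line along which they close (so a half turn about z gives the same grasp; the last joint's range is limited). The gripper opens to 85 mm and grips with 20 to 120 N. Pads are 22 mm wide; open, the fingers measure 114 mm over their backs; the gripper's body (76 mm by 85 mm) begins 54 mm behind the grasp point. The pads swing forward as they close: fully open they stand 13 mm farther back than shut.
Start: joints at [67.116, 28.126, 89.318, -0, 62.55, -6.05], TCP at [0.181, 0.598, 0.248] pointing down, gripper open.
Joint ranges: [-177.58, 177.58], [-47.91, 125.51], [2.72, 160], [-65.01, 245.01], [3.68, 167.84], [-153.87, 153.87]. Speed limits (degrees/s): [127.2, 127.2, 159.86, 180, 180, 180].

### API

Orientations are given as [roll, pitch, yaw] about the fixed x, y, z axes, in that order (R = Rz(yaw) Ry(pitch) Rx(roll)).
In Python, from cell import monitor, imaging, bot, boxes_of, pinpoint gives the robot as it stands. The module is installed in compiled form; this text tells all that it offers.
- The arm moves only by the tool arm_command, never from a script. Its arguments are lists of equal length, an entry for each row: "jaw": the opening, from 0 (shut) to 1 (fully open); "dp": the shift along the tool's x, y, z in mm, a list of three; "twist": the turn about the tool's z in degrees. A call has 1 to 12 rows; each row is the pose to reach, as a shift and turn from the pose commanded when the call began, along the tool's axes at that moment; what a row does not reach only later rows make up. A row lasts 1/8 s, in which the tool goes at most 62.5 mm and 10.7 degrees, less where a joint would pass 70% of its speed; a pose out of reach is approached as far as the arm can. A call with a gripper value outside its range is refused whole. The fingers move at their own pace and stop on an object; "grip_force" is the grip in N (left out, the last holds). Time passes only in rows, so rows that repeat a pose let the fingers close. It gives the time, the measured TCP pose, the force, the opening and the grip force at its end, in the units of the state.
- monitor.observe(): the state, without advancing time (a new reading comes with each control period).
- imaging.snapshot(name): name is "scene" or "top" or "wrist"; returns (picture, depth): 420x560x3 uint8, red, green, blue; 420x560 float32, m along the optical axis (not along the pixel's ray), 0 where there is no reading.
- imaging.calibration(name): a dict with "K" (3x3 intrinsics, pixels), "R" (3x3) and "t" (3): a world point X has camera coordinates R X + t. Camera axes: x right, y down, z forward; pixel columns grow to the right and rows downward; lengths in m; the calibration is good to about 2 mm. A picture is of the moment at which its call begins: read the wrist's pose just before it. calibration takes no time and is no camera call; for the wrist camera it gives the pose at the moment of the call.
- bot.finish_job(): hands the job in; it is judged then, once.
Trained networks look in the newest picture that a camera, given by its name, has taken for a name from the list of things; names that differ only in an ending like _2 or _b are one class to them, and where a whole thing is asked for, a point or a joint stands for the part that bears it (a point fixed in the world has none). Each returns a list of dicts, best first, with "confidence" (0 to 1); they miss things now and then, are a little off and sometimes report something else, mostly with a low value. They report only what shows in the picture. A call takes as long as a camera call.
- boxes_of(label, camera): "at" ([x, y, z] in m, in world coordinates, good to about 4 mm: the middle of the surface that is visible of it).
- pinpoint(label, camera): "at" ([x, y, z] in m, in world coordinates, good to about 4 mm: a listed point, or the origin of a listed thing).
The state is a dict: "clock": time; "qpos": joint angles; "qd": joint speeds; "joint_torque": joint torques, N m; "eef_pos": TCP position; "eef_rot": TCP orientation; "ft_force": force on the tool from outside, world axes, zero at the start; "torque": the same for the moment, N m; "grip_width": opening from 0.0 (shut) to 1.0 (fully open); "grip_force": force on a finger pad.
Only numpy, scipy, OpenCV 4.12 (cv2) and the standard library are available. Lean on these libraries where they do the work, as an engineer would, in place of code of your own. Each camera call takes 0.05 s, during which the arm holds its last target. There are 200 camera calls.

### The job

The square glass plant jar just spins on the table when its cap is twisted. Set it gently, cap up, into the sloped white cradle, pushed fully down onto the cradle's end stop so that it cannot turn, and there twist its bar-shaped cap clockwise until it stops; leave the jar in the cradle, locked. Leave the round jar, the flat dish and the branch where they are.

Things in the scene. Friction and masses are not known exactly. Their poses are not given: they have to be found in the camera images.
- jar_mid (a point): Centre of the loose square jar's body (about 0.26 kg): clear glass, 44 x 44 mm, 76 mm tall (bottom and shoulder 38 mm below and above this point), upright at the start. z: along the jar towards the cap; x, y: square to its side faces, which are all alike (it fits the cradle in any of four turns). Above: neck (30 mm diameter, 6 mm high), then the bar cap; 100 mm in all.
- cap_mid (a point): Centre of the jar's grey bar cap: 42 mm long, 18 mm wide, 18 mm tall, on the jar's axis 53 mm above the jar's centre, its underside 6 mm above the shoulder. It turns about the jar's axis. The point turns with the cap; z: along the jar's axis, away from the jar; the bar's long direction lies +1.2 rad (counter-clockwise seen from the cap's top) from the point's x.
- cap (a joint): Angle of the cap on the jar, rad: grows clockwise seen from the cap's top, 0 to 1.2; starts at 0 to 0.3. Locked at the hard stop at 1.2, where the bar's long direction is along the jar's x, parallel to its faces. Needs about 0.12 N m and stays where it is left; on the bare table the jar turns along with it.
- channel: The fixed white channel. Origin: middle of the end stop's face, 35 mm above the table, where the middle of the jar's bottom comes. z: the channel's axis, leaning 25 degrees from vertical towards the robot's side; x: square out of the sloped back plate, away from the robot and up; y: across. The home jar leans on the back plate, its centre at x 0, y 0 (+-2 mm), z 38 mm; stays when released.
- channel_mouth (a point): Middle of the channel's mouth, 35 mm up z from the end stop; axes as its. Side walls 48 mm apart (2 mm play either side of the jar, so it can twist by about 0.1 rad), 11 mm below this point flaring to 59 mm apart at it; they reach from the back plate (face at x = -22 mm) to x = 20 mm. The back plate goes on 36 mm above this point, 44 mm wide. +x side open. Foot 150 x 86 mm.
- round_jar: Bystander: loose round glass jar with a grey lid, 50 mm diameter, 76 mm tall; origin at the centre of its underside.
- dish: Bystander: loose flat clear dish with lid, 94 mm diameter, 15 mm tall; origin at the centre of its underside.
- branch: Bystander: loose dry branch, 320 mm long along its x, 22 mm thick, with a short twig to -y; origin at its middle, on the table.
- rack: Bystander, fixed: white test-tube rack with tubes, 90 x 220 mm, 170 mm tall with tubes; origin at the centre of its underside.

How it is judged (in metres and radians):
On the way, in this order (a step that is already met when the one before it is completed fails the run):
1. the jar stands fully home in the cradle, on its end stop (z of jar_mid in the frame of channel between 0.034 and 0.042 m and y of jar_mid in the frame of channel between -0.005 and 0.005 m and x of jar_mid in the frame of channel between -0.006 and 0.006 m and angle between the z axis of jar_mid and the z axis of channel, either way round below 0.1 rad), for 0.2 s.
2. with the jar home in the cradle, the cap is turned clockwise to its stop (all of step 1 and value of joint cap above 1.08 rad), for 0.2 s.
At the end, for the whole second after the job is handed in: The jar rests in the cradle, its centre within 6 mm square to the back plate, 5 mm sideways and 4 mm along the channel of its home place, its axis within 0.10 rad of the channel's, and the cap stands within 0.12 rad of its stop (all of step 2); the robot touches nothing.
It fails at once if the round jar, the dish or the branch is shifted by more than 25 mm (distance of any of round_jar, dish, branch from where it was at the start of the episode above 0.025 m).
It fails at once if the jar is dropped into the cradle (it moves there at over 0.35 m/s) (distance between jar_mid and channel_mouth below 0.04 m and linear speed of jar above 0.35 m/s).
It also fails if it takes over 56 s, if anything falls off the work surface, if the arm or the gripper's body presses on something with over 40 N, if the wrist force passes 120 N, or if a joint passes its speed limit or range.

## Working session

There is one attempt and no reset: what is moved stays moved. The work goes in short steps, Python scripts to look and compute and a tool call to move; the robot and the scene stay as the last step left them, time stands still between calls to the robot, and variables do not carry over. Pictures are saved under pics/ and viewed, at most 10 in all, crops included, and the job is handed in when it is done.

Besides the shell and the picture viewer there is one more tool, called after ">>>" as name(argument=value, ...), one argument or row to a line, values as JSON. arm_command: Moves the arm, as the interface text tells. Its arguments: {"type":"object","properties":{"jaw":{"type":"array"},"dp":{"type":"array"},"twist":{"type":"array"},"grip_force":{"type":"number"}},"required":["jaw","dp","twist"]}

```bash
mkdir -p pics; cat > h.py <<'E'
from cell import monitor, imaging, bot, boxes_of, pinpoint
import numpy as np, cv2
from scipy.spatial.transform import Rotation as Ro
def tool():
    s=monitor.observe(); return np.array(s['eef_pos']), Ro.from_euler('xyz',s['eef_rot'],degrees=True).as_matrix(), s
def cloud(cam):
    im,d=imaging.snapshot(cam); c=imaging.calibration(cam)
    K,R,t=[np.array(c[k]) for k in 'KRt']
    v,u=np.mgrid[:420,:560]
    P=np.stack([(u-K[0,2])/K[0,0]*d,(v-K[1,2])/K[1,1]*d,d],-1)
    return im,d,(P-t)@R
def save(im,n): cv2.imwrite('pics/'+n,im[:,:,::-1])
E
python3 - <<'E'
from h import *
p,R,s=tool(); print(s)
a,_=imaging.snapshot('scene'); b,_=imaging.snapshot('top')
save(a,'s1.png'); save(b,'t1.png')
for cam in('top','scene'):
  for l in('jar_mid','cap_mid','channel','channel_mouth','round_jar','dish','branch','rack'):
    print(cam,l,[(np.round(r['at'],3),round(r['confidence'],2)) for r in pinpoint(l,cam)[:2]])
E
```

```text
{'clock': 0.0, 'qpos': array([ 6.71164178e+01,  2.81643583e+01,  8.93519535e+01, -1.41306912e-03,
        6.25502239e+01, -6.05010223e+00]), 'qd': array([ 0.08823604,  0.0370006 , -0.04589418,  0.00330222, -0.08224314,
       -0.01668061]), 'joint_torque': array([-1.94756336e-03, -6.18432069e+01, -2.61585706e+01, -1.06804880e-04,
        4.02081903e-03,  4.76978619e-05]), 'eef_pos': array([0.18088599, 0.59801599, 0.24771446]), 'eef_rot': array([-1.79933703e+02, -5.76649197e-03,  1.63167169e+02]), 'ft_force': array([-0.29320901,  0.97702597, -0.33387556]), 'torque': array([ 0.01262044,  0.05973654, -0.00716972]), 'grip_force': 0.0, 'grip_width': 0.9964572593969907}
top jar_mid [(array([ 0.62 , -0.186,  0.038]), 0.92)]
top cap_mid [(array([ 0.622, -0.184,  0.091]), 0.67)]
top channel [(array([0.664, 0.159, 0.04 ]), 0.79), (array([ 0.516, -0.013,  0.002]), 0.43)]
top channel_mouth [(array([0.649, 0.164, 0.071]), 0.81), (array([ 0.565, -0.442, -0.   ]), 0.28)]
top round_jar [(array([ 0.515, -0.016, -0.001]), 0.82)]
top dish [(array([ 0.728, -0.005,  0.001]), 0.64)]
top branch [(array([0.64 , 0.463, 0.   ]), 0.74)]
top rack [(array([ 0.565, -0.439, -0.004]), 0.72)]
scene jar_mid [(array([ 0.619, -0.186,  0.038]), 0.84)]
scene cap_mid [(array([ 0.62 , -0.186,  0.093]), 0.61)]
scene channel [(array([0.662, 0.168, 0.033]), 0.84)]
scene channel_mouth [(array([0.646, 0.163, 0.064]), 0.55)]
scene round_jar [(array([ 0.513, -0.014,  0.001]), 0.91)]
scene dish [(array([ 0.731, -0.002, -0.002]), 0.96)]
scene branch []
scene rack [(array([ 0.568, -0.441, -0.001]), 0.86)]
```

View pics/s1.png

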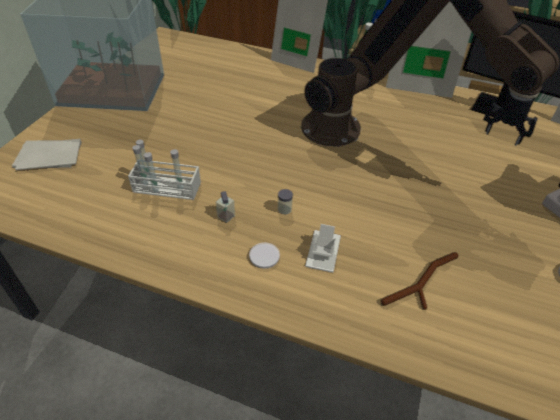

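View pics/t1.png

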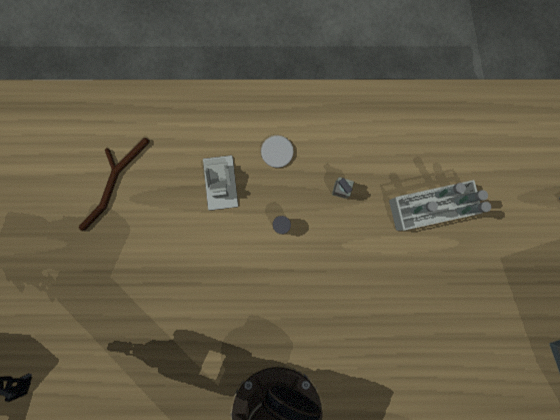

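Scene: square jar with bar cap at top-view pixel (343,187), cradle at (220,182), round jar at (282,225), dish at (277,151), all matching the network's positions. The tool stays vertical, so I'll let the jar pivot in the pads against the sloped back plate.

```bash
cat >> h.py <<'E'
def go(*ts):
    p,R,s=tool()
    for t in ts: print(np.round(R.T@(np.array(t)-p)*1000,1))
E
python3 - <<'E'
from h import *
p,R,s=tool(); c=imaging.calibration('wrist'); Rc,t=np.array(c['R']),np.array(c['t'])
C=-Rc.T@t; print('cam in tool',R.T@(C-p)*1000, (R.T@Rc.T).round(3), c['K'])
go((0.47,0.35,0.3),(0.60,0.16,0.33),(0.6,-.17,.3))
im,d,P=cloud('top')
# channel points
m=(abs(P[...,0]-.65)<.09)&(abs(P[...,1]-.163)<.09)&(P[...,2]>.004)
q=P[m]; r=cv2.minAreaRect((q[q[:,2]<.03][:,:2]*1000).astype('f4')); print(r)
E
```

```text
cam in tool [  73.814046      1.19768936 -125.552081  ] [[ 0.    -0.957 -0.292]
 [ 1.     0.     0.   ]
 [-0.    -0.292  0.957]] [[327.355833     0.         279.88262832]
 [  0.         327.355833   208.33784879]
 [  0.           0.           1.        ]]
[-348.6 -153.9  -51.7]
[-528.  -298.1  -81.7]
[-623.5 -614.   -51.7]
((650.3720092773438, 163.24758911132812), (177.81101989746094, 178.91574096679688), 0.1541568785905838)
```

>>> arm_command(
  jaw=[1,1,1,1,1,1,1,1,1,1,1,1],
  dp=[
    [-349,-154,-52],
    [-349,-154,-52],
    [-349,-154,-52],
    [-349,-154,-52],
    [-349,-154,-52],
    [-528,-298,-82],
    [-528,-298,-82],
    [-528,-298,-82],
    [-528,-298,-82],
    [-528,-298,-82],
    [-528,-298,-82],
    [-528,-298,-82],
  ],
  twist=[0,0,0,0,0,0,0,0,0,0,0,0],
)

```text
clock: 2.45
eef_pos: [0.5998, 0.1602, 0.3301]
eef_rot: [180.0, -0.0, 163.1]
ft_force: [-0.7, 0.1, -0.0]
grip_width: 1.004
grip_force: 0.0
```

```bash
python3 - <<'E'
from h import *
p,R,s=tool(); print(s['clock'],p,s['eef_rot'],s['qpos'])
im,d,P=cloud('wrist'); save(im,'w1.png'); np.savez('w1.npz',im=im,P=P)
for l in('channel','channel_mouth'):
    print(l,[(np.round(r['at'],4),round(r['confidence'],2)) for r in pinpoint(l,'wrist')[:2]])
go((0.6,-.18,.27))
m=(abs(P[...,0]-.66)<.1)&(abs(P[...,1]-.163)<.12)&(P[...,2]>.006)
q=P[m]; print(len(q),q.min(0),q.max(0))
lo=q[(q[:,2]<.03)]; print(cv2.minAreaRect((lo[:,:2]*1000).astype('f4')), np.histogram(q[:,2],bins=np.arange(0,.13,.005)))
E
```

```text
2.45 [0.59975652 0.1602201  0.33006252] [ 1.79997941e+02 -3.35258811e-02  1.63142179e+02] [ 8.85677262e+00  2.39662189e+01  8.35264246e+01  1.71944614e-02
  7.25366694e+01 -6.42905704e+01]
channel [(array([0.6584, 0.1628, 0.0358]), 0.76)]
channel_mouth [(array([0.6443, 0.1683, 0.0643]), 0.7), (array([ 0.5159, -0.0133, -0.0009]), 0.67)]
[ -98.9 -326.5   60.3]
52377 [0.56225451 0.04300643 0.00600207] [0.74860964 0.23659152 0.41062023]
((655.142578125, 120.01860046386719), (167.33197021484375, 174.96890258789062), 6.823125839233398) (array([   0, 2966,  124,   50,   21,  268,  365,  362,  409,  255,  164,
        208,  198,  187,  370,   89,   38,  195,   40,    0,    0,    0,
          0,    0,    0]), array([0.   , 0.005, 0.01 , 0.015, 0.02 , 0.025, 0.03 , 0.035, 0.04 ,
       0.045, 0.05 , 0.055, 0.06 , 0.065, 0.07 , 0.075, 0.08 , 0.085,
       0.09 , 0.095, 0.1  , 0.105, 0.11 , 0.115, 0.12 , 0.125]))
```

View pics/w1.png

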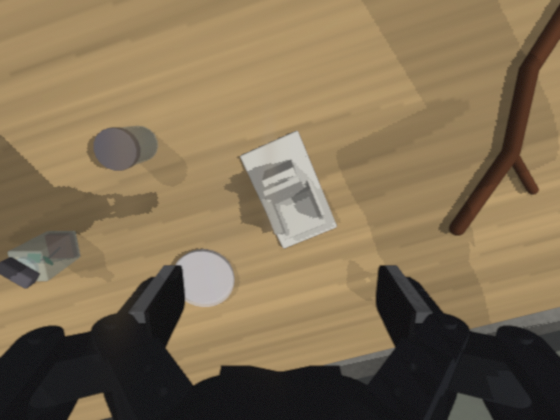

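The view shows the cradle with foot corners at about (241,158), (297,132), (335,228), (283,247); back plate top near (282,180). I'll fit it, and fly to the jar.

```bash
python3 - <<'E'
from h import *
z=np.load('w1.npz'); im,P=z['im'],z['P']
M=np.zeros((420,560),'u1'); cv2.fillConvexPoly(M,np.array([[235,155],[300,125],[343,230],[280,255]]),1)
hsv=cv2.cvtColor(im,cv2.COLOR_RGB2HSV)
m=(M>0)&(P[...,2]>.004)&(P[...,2]<.11)
q=P[m]; f=q[q[:,2]<.012]
print('foot',len(f),cv2.minAreaRect((q[:,:2]*1000).astype('f4')),np.median(f[:,2]))
# sloped back plate: local normals
n=np.cross(np.roll(P,-2,1)-np.roll(P,2,1),np.roll(P,-2,0)-np.roll(P,2,0)); n/=np.linalg.norm(n,axis=-1,keepdims=True)+1e-12
n*=np.sign(n[...,2:3])
b=m&(P[...,2]>.03)&(abs(n[...,2]-np.sin(np.radians(25)))<.12)&(n[...,0]>.7)
print('back',b.sum(), n[b].mean(0)); B=P[b]; print(B.min(0),B.max(0))
c=B.mean(0); u,s_,v=np.linalg.svd(B-c); N=v[2]*np.sign(v[2][2]); print('plane',c,N,np.degrees(np.arctan2(N[1],N[0])),np.degrees(np.arcsin(N[2])))
w=q[(q[:,2]>.03)]; print('upper',cv2.minAreaRect((w[:,:2]*1000).astype('f4')))
E
```

```text
foot 3083 ((641.1582641601562, 163.15521240234375), (149.7880096435547, 86.02659606933594), 6.78485631942749) 0.008180046569347859
back 488 [0.87222342 0.0890522  0.43385151]
[0.61197666 0.13104422 0.03013314] [0.69380812 0.19820164 0.09025487]
plane [0.64039106 0.16228837 0.05815121] [0.40917727 0.14286106 0.9012018 ] 19.246250178078597 64.31649061641163
upper ((644.4488525390625, 163.69439697265625), (93.08509063720703, 66.22822570800781), 7.001489162445068)
```

>>> arm_command(
  jaw=[1,1,1,1,1,1,1,1],
  dp=[
    [-99,-327,40],
    [-99,-327,40],
    [-99,-327,40],
    [-99,-327,40],
    [-99,-327,40],
    [-99,-327,40],
    [-99,-327,40],
    [-99,-327,40],
  ],
  twist=[0,0,0,0,0,0,0,0],
)

```text
clock: 3.6
eef_pos: [0.6002, -0.1802, 0.2905]
eef_rot: [180.0, 0.0, 163.2]
ft_force: [0.2, 0.6, -0.0]
grip_width: 1.001
grip_force: 0.0
```

```bash
python3 - <<'E'
from h import *
p,R,s=tool(); print(s['clock'],p,s['eef_rot'],s['qpos'])
im,d,P=cloud('wrist'); np.savez('w2.npz',im=im,P=P)
for l in('jar_mid','cap_mid'):
    print(l,[(np.round(r['at'],4),round(r['confidence'],2)) for r in pinpoint(l,'wrist')[:2]])
c=imaging.calibration('wrist'); K,Rc,t=[np.array(c[k]) for k in 'KRt']
x=Rc@np.array([.621,-.186,.07])+t; u=(K@x)[:2]/x[2]; print(u)
u=u.astype(int); u=np.clip(u,60,(499,359)); cr=im[u[1]-60:u[1]+60,u[0]-60:u[0]+60]; print(u)
save(cv2.resize(cr,None,fx=5,fy=5,interpolation=cv2.INTER_CUBIC),'w2.png')
E
```

```text
3.6 [ 0.60019078 -0.18021194  0.29046672] [1.79979960e+02 2.77390312e-03 1.63225319e+02] [-2.27569265e+01  2.61571643e+01  8.59705753e+01  2.18281731e-02
  6.78715916e+01 -9.59904680e+01]
jar_mid [(array([ 0.5681, -0.4434, -0.0018]), 0.72)]
cap_mid [(array([ 0.6195, -0.1848,  0.0905]), 0.64)]
[278.9699024  199.39721666]
[278 199]
```

View pics/w2.png

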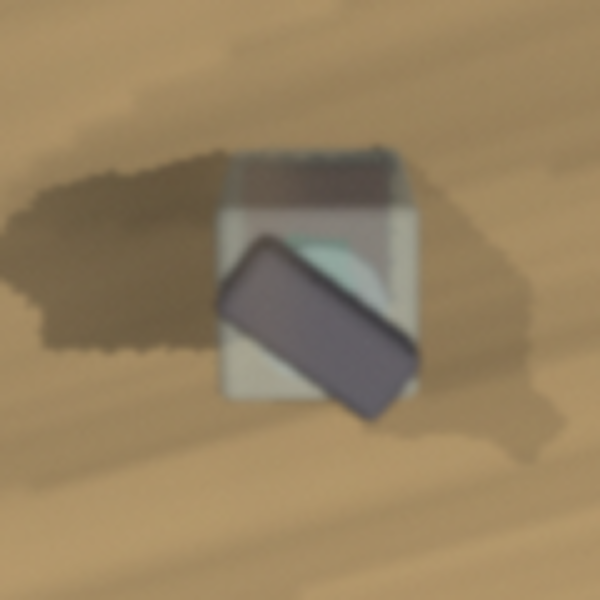

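Jar shoulder square in crop spans (218..417, 207..400), aligned with the tool axes; bar long axis runs (245,275)→(395,390), i.e. about 53° counter-clockwise from tool x, so gripping along tool y is right. Now the cradle plane and jar centre.

```bash
python3 - <<'E'
from h import *
z=np.load('w1.npz'); im,P=z['im'],z['P']
M=np.zeros((420,560),'u1'); cv2.fillConvexPoly(M,np.array([[235,155],[300,125],[343,230],[280,255]]),1)
q=P[(M>0)&(P[...,2]>.03)&(P[...,2]<.11)]
y=np.radians(6.8); ex=np.array([np.cos(y),np.sin(y),0]); ey=np.array([-ex[1],ex[0],0]); a=np.radians(25); ez=np.array([0,0,1])
X=np.cos(a)*ex+np.sin(a)*ez; Z=-np.sin(a)*ex+np.cos(a)*ez
O=np.array([.6602,.1634,.035])
L=(q-O)@np.c_[X,ey,Z]*1000
s=(abs(L[:,1])<20)&(L[:,2]>5)
h,e=np.histogram(L[s,0],np.arange(-40,30,1)); print([(int(b),int(c)) for b,c in zip(e,h) if c>8])
s=(L[:,0]>-15)&(L[:,2]>15); 
h,e=np.histogram(L[s,1],np.arange(-40,41,2)); print([(int(b),int(c)) for b,c in zip(e,h) if c])
s=(abs(L[:,1])<18)&(L[:,0]>-15); h,e=np.histogram(L[s,2],np.arange(-20,40,1)); print('end z',[(int(b),int(c)) for b,c in zip(e,h) if c>3])
s=(abs(L[:,0]+22)<4)&(L[:,2]>45); print('plate y',np.percentile(L[s,1],[1,50,99]),'ztop',L[s,2].max())
print('foot ctr local',(np.array([.64116,.16316,.035])-O)@np.c_[X,ey,Z]*1000)
c=imaging.calibration('wrist'); K,Rc,t=[np.array(c[k]) for k in 'KRt']; C=-Rc.T@t
J=[]
for u,v in [(218,207),(417,207),(417,400),(220,400)]:
    r=Rc.T@np.linalg.solve(K,[278-60+(u+.5)/5-.5,199-60+(v+.5)/5-.5,1]); J.append(C+r*(.076-C[2])/r[2])
J=np.array(J); print('jar',J.mean(0),[np.linalg.norm(J[i]-J[i-1]) for i in range(4)],[np.degrees(np.arctan2(*(J[i]-J[i-1])[1::-1])) for i in range(4)])
p,R,s=tool(); j=J.mean(0)
go((j[0],j[1],.16),(j[0],j[1],.062),(j[0],j[1],.22))
E
```

```text
[(-40, 21), (-39, 30), (-38, 30), (-37, 26), (-36, 29), (-35, 33), (-34, 26), (-33, 29), (-32, 30), (-31, 16), (-25, 26), (-24, 30), (-23, 29), (-22, 30), (-21, 27), (-20, 228), (-19, 140)]
[(-32, 22), (-30, 43), (-28, 56), (-26, 64), (-24, 63), (-22, 21), (26, 46), (28, 49), (30, 50), (32, 51), (34, 32)]
end z [(-4, 6), (-3, 94), (-2, 333), (-1, 291), (0, 82)]
plate y [-19.41455952   2.77450831  23.98578816] ztop 71.89660259725662
foot ctr local [-17.16046687   2.01609983   8.00205712]
jar [ 0.62037659 -0.18328466  0.076     ] [np.float64(0.04313156305591627), np.float64(0.04212759123565768), np.float64(0.04313928650866621), np.float64(0.04321975445874364)] [np.float64(162.92738613013555), np.float64(73.2970446058211), np.float64(-15.62191590407464), np.float64(-106.70420522159719)]
[-20.1   2.7 130.6]
[-20.    2.6 228.6]
[-20.1   2.7  70.6]
```

>>> arm_command(
  jaw=[1,1,1,1,1,1,0.3,0.3,0.3,0.3,0.3],
  dp=[
    [-20,2.7,60],
    [-20,2.7,120],
    [-20,2.7,170],
    [-20,2.7,210],
    [-20,2.7,232],
    [-20,2.7,232],
    [-20,2.7,232],
    [-20,2.7,232],
    [-20,2.7,232],
    [-20,2.7,232],
    [-20,2.7,232],
  ],
  twist=[0,0,0,0,0,0,0,0,0,0,0],
  grip_force=25,
)

```text
clock: 5.12
eef_pos: [0.6205, -0.1847, 0.0597]
eef_rot: [180.0, 0.1, 163.2]
ft_force: [-1.6, 1.6, 7.5]
grip_width: 0.511
grip_force: 25.1
```

>>> arm_command(
  jaw=[0.3,0.3,0.3,0.3,0.3,0.3,0.3,0.3,0.3,0.3,0.3,0.3],
  dp=[
    [0,0,-30],
    [0,0,-70],
    [0,0,-115],
    [8,40,-130],
    [18,85,-130],
    [28,135,-130],
    [39,185,-130],
    [49,235,-130],
    [58,280,-130],
    [65,310,-125],
    [70,333,-120],
    [72,343,-115],
  ],
  twist=[0,0,0,0,0,-4,-8,-12,-16,-20,-23.6,-23.6],
)

```text
clock: 6.62
eef_pos: [0.6504, 0.1653, 0.173]
eef_rot: [-180.0, -0.0, -173.2]
ft_force: [-0.7, -0.0, -2.5]
grip_width: 0.512
grip_force: 26.7
```

```bash
python3 - <<'E'
from h import *
p,R,s=tool(); print(s['clock'],p,s['eef_rot'],s['grip_width'],s['grip_force'],s['qpos'])
im,d,P=cloud('wrist'); save(im,'w3.png')
for l in('jar_mid','cap_mid','channel','channel_mouth'):
    print(l,[(np.round(r['at'],4),round(r['confidence'],2)) for r in pinpoint(l,'wrist')[:2]])
E
```

```text
6.625 [0.65036357 0.16530468 0.17297456] [-1.79999216e+02 -8.27031216e-03 -1.73178090e+02] 0.5115783890905389 26.70942845143145 [ 8.62538750e+00  3.61455876e+01  8.67448577e+01 -6.23520940e-04
  5.71178456e+01 -8.81961844e+01]
jar_mid [(array([0.6608, 0.1654, 0.036 ]), 0.61)]
cap_mid [(array([0.6469, 0.1649, 0.2063]), 0.77)]
channel [(array([0.6588, 0.1651, 0.0361]), 0.61), (array([0.6497, 0.1647, 0.2054]), 0.19)]
channel_mouth [(array([ 7.307e-01, -6.000e-04,  2.800e-03]), 0.73), (array([0.642 , 0.1641, 0.0618]), 0.61)]
```

View pics/w3.png

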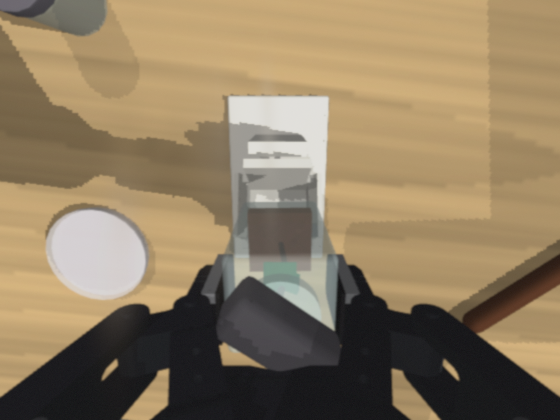

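The cradle foot is centred at column 278 (229–328) and the jar with it; laterally aligned. Lower to the back plate and pivot against it.

>>> arm_command(
  jaw=[0.3,0.3,0.3,0.3,0.3,0.3,0.3,0.3,0.3,0.3,0.3],
  dp=[
    [1,0,15],
    [2,0,30],
    [3,0,42],
    [8,0,41],
    [13,0,40],
    [18,0,39.5],
    [23,0,39],
    [28,0,38.5],
    [32,0,38.7],
    [36,0,39],
    [36,0,39],
  ],
  twist=[0,0,0,0,0,0,0,0,0,0,0],
)

```text
clock: 8.25
eef_pos: [0.6159, 0.1602, 0.136]
eef_rot: [-180.0, 0.3, -173.2]
ft_force: [4.7, -1.0, 4.9]
grip_width: 0.511
grip_force: 26.7
```

```bash
python3 - <<'E'
from h import *
p,R,s=tool(); print(s['clock'],p,s['ft_force'],s['torque'],s['grip_width'])
im,d,P=cloud('wrist'); save(im,'w4.png')
for l in('jar_mid','cap_mid'):
    print(l,[(np.round(r['at'],4),round(r['confidence'],2)) for r in pinpoint(l,'wrist')[:2]])
E
```

```text
8.25 [0.6159033  0.16019638 0.13599163] [ 4.67428687 -1.01527022  4.93764733] [-0.16405277 -1.05551135  0.01299832] 0.5110047560964232
jar_mid []
cap_mid [(array([0.6093, 0.1583, 0.1689]), 0.77)]
```

View pics/w4.png

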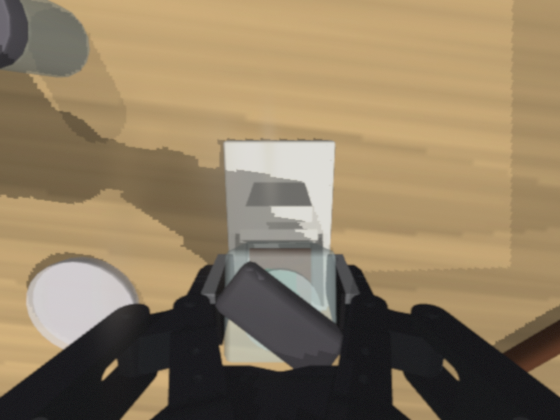

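```bash
cat >> h.py <<'E'
def captop(near,cam='wrist',rad=.035):
    im,d,P=cloud(cam); hsv=cv2.cvtColor(im,cv2.COLOR_RGB2HSV)
    m=(np.linalg.norm(P-near,axis=-1)<rad)
    q=P[m]; best=0
    rng=np.random.default_rng(0)
    for _ in range(400):
        a=q[rng.choice(len(q),3,False)]; n=np.cross(a[1]-a[0],a[2]-a[0]); n/=np.linalg.norm(n)+1e-12
        if abs(n[2])<.7: continue
        k=abs((q-a[0])@n)<.001
        if k.sum()>best: best=k.sum(); K=k
    w=q[K]; c=w.mean(0); n=np.linalg.svd(w-c,full_matrices=False)[2]; N=n[2]*np.sign(n[2][2])
    print('captop n',best,'ctr',c.round(4),'norm',N.round(3),'tilt',np.degrees(np.arccos(N[2])).round(1),'toward',np.degrees(np.arctan2(N[1],N[0])).round(0),
     'long yaw',np.degrees(np.arctan2(n[0][1],n[0][0])).round(1),'ext',np.ptp((w-c)@n.T,0).round(4)); return im,d,P,w
E
python3 - <<'E'
from h import *
captop(np.array([.609,.158,.178]))
E
```

```text
captop n 5286 ctr [0.6056 0.1587 0.1736] norm [-0.361 -0.041  0.932] tilt 21.3 toward -173.0 long yaw 74.7 ext [0.0616 0.0342 0.0023]
```

Tilt is 21° toward the robot, as planned. Slide down along the channel.

>>> arm_command(
  jaw=[0.3,0.3,0.3,0.3,0.3,0.3,0.3,0.3,0.3,0.3],
  dp=[
    [1,0,2],
    [0,0,6],
    [-2,0,11],
    [-4,0,15],
    [-6,0,19],
    [-8,0,24],
    [-10,0,28],
    [-12,0,32],
    [-14,0,36],
    [-14,0,36],
  ],
  twist=[0,0,0,0,0,0,0,0,0,0],
)

```text
clock: 9.7
eef_pos: [0.6296, 0.162, 0.0989]
eef_rot: [180.0, 0.2, -173.2]
ft_force: [4.4, 0.8, -0.0]
grip_width: 0.513
grip_force: 26.4
```

```bash
python3 - <<'E'
from h import *
p,R,s=tool(); print(s['clock'],p,s['ft_force'],s['torque'],s['grip_width'])
captop(p+[-.012,-.002,.037])
for l in('jar_mid','cap_mid'):
    print(l,[(np.round(r['at'],4),round(r['confidence'],2)) for r in pinpoint(l,'wrist')[:2]])
E
```

```text
9.7 [0.62962456 0.16201939 0.09888512] [ 4.37999268  0.76115288 -0.02348059] [ 0.12244156 -1.1459519  -0.06302619] 0.513365202842146
captop n 5611 ctr [0.6188 0.1611 0.1365] norm [-0.38  -0.032  0.924] tilt 22.4 toward -175.0 long yaw 75.0 ext [0.0618 0.0335 0.0025]
jar_mid []
cap_mid [(array([0.6239, 0.1596, 0.1286]), 0.9)]
```

>>> arm_command(
  jaw=[0.3,0.3,0.3,0.3,0.3],
  dp=[
    [-1,0,3],
    [-2,0,6],
    [-3.5,0,9],
    [-4,0,10],
    [-4,0,10],
  ],
  twist=[0,0,0,0,0],
)

```text
clock: 10.48
eef_pos: [0.6331, 0.1624, 0.089]
eef_rot: [180.0, 0.1, -173.2]
ft_force: [4.3, 1.3, 5.5]
grip_width: 0.509
grip_force: 27.2
```

```bash
python3 - <<'E'
from h import *
p,R,s=tool(); print(s['clock'],p,s['ft_force'],s['torque'],s['grip_width'])
captop(p+[-.012,-.002,.037])
E
```

```text
10.475 [0.63312919 0.16244101 0.08899244] [4.25267297 1.3277271  5.46423415] [ 0.07555725 -0.89433909 -0.00998784] 0.5094502122613642
captop n 5096 ctr [0.6229 0.1633 0.1273] norm [-0.399 -0.029  0.917] tilt 23.6 toward -176.0 long yaw 75.0 ext [0.0615 0.0285 0.0024]
```

>>> arm_command(
  jaw=[0.3,0.3,0.3,0.3],
  dp=[
    [-0.5,0,1.5],
    [-1,0,3],
    [-1,0,4],
    [-1,0,4],
  ],
  twist=[0,0,0,0],
)

```text
clock: 11.02
eef_pos: [0.6325, 0.1624, 0.0877]
eef_rot: [-180.0, -0.1, -173.2]
ft_force: [-15.3, -3.6, 36.6]
grip_width: 0.509
grip_force: 31.2
```

```bash
python3 - <<'E'
from h import *
p,R,s=tool(); print(s['clock'],p,s['ft_force'],s['torque'],s['grip_width'])
captop(p+[-.012,-.002,.037])
E
```

```text
11.025 [0.63248715 0.16237972 0.08771031] [-15.27204082  -3.60501049  36.60054389] [-0.52703759  2.07239955 -0.07632248] 0.5092344541613664
captop n 5429 ctr [0.6217 0.1626 0.1261] norm [-0.395 -0.042  0.918] tilt 23.4 toward -174.0 long yaw 76.5 ext [0.0623 0.0315 0.0026]
```

Firm end-stop contact (36 N along the channel axis). Relax, open and rise.

>>> arm_command(
  jaw=[0.3,0.3,0.8,1,1,1,1,1,1,1],
  dp=[
    [0,0,-2],
    [0,0,-2.5],
    [0,0,-2.5],
    [0,0,-2.5],
    [0,0,-3],
    [0,0,-15],
    [0,0,-50],
    [0,0,-90],
    [0,0,-120],
    [0,0,-120],
  ],
  twist=[0,0,0,0,0,0,0,0,0,0],
)

```text
clock: 12.32
eef_pos: [0.6343, 0.1625, 0.2075]
eef_rot: [180.0, 0.3, -173.2]
ft_force: [0.1, -0.1, -1.0]
grip_width: 1.003
grip_force: 0.0
```

```bash
python3 - <<'E'
from h import *
p,R,s=tool(); print(s['clock'],p,s['ft_force'],s['grip_width'],s['qpos'])
im,d,P,w=captop(np.array([.6217,.1626,.126]),rad=.024)
for l in('jar_mid','cap_mid'):
    print(l,[(np.round(r['at'],4),round(r['confidence'],2)) for r in pinpoint(l,'wrist')[:2]])
c=imaging.calibration('wrist'); K,Rc,t=[np.array(c[k]) for k in 'KRt']
x=Rc@np.array([.622,.1626,.126])+t; u=((K@x)[:2]/x[2]).astype(int); print(u,im.shape); np.savez('w5.npz',im=im,P=P)
cr=im[max(0,u[1]-75):u[1]+75,u[0]-100:u[0]+100]; save(cv2.resize(cr,None,fx=4,fy=4,interpolation=cv2.INTER_CUBIC),'w5.png')
E
```

```text
12.325 [0.63434585 0.16253524 0.20754923] [ 0.11825973 -0.10128599 -1.03650106] 1.0034056441359334 [ 8.59392860e+00  3.27273222e+01  8.75774514e+01  5.49689074e-03
  5.94131289e+01 -8.81777447e+01]
captop n 1264 ctr [0.6209 0.1619 0.124 ] norm [-0.383 -0.071  0.921] tilt 22.9 toward -169.0 long yaw 61.9 ext [0.0409 0.0172 0.0022]
jar_mid []
cap_mid [(array([0.626 , 0.1588, 0.1178]), 0.86)]
[280 208] (420, 560, 3)
```

View pics/w5.png

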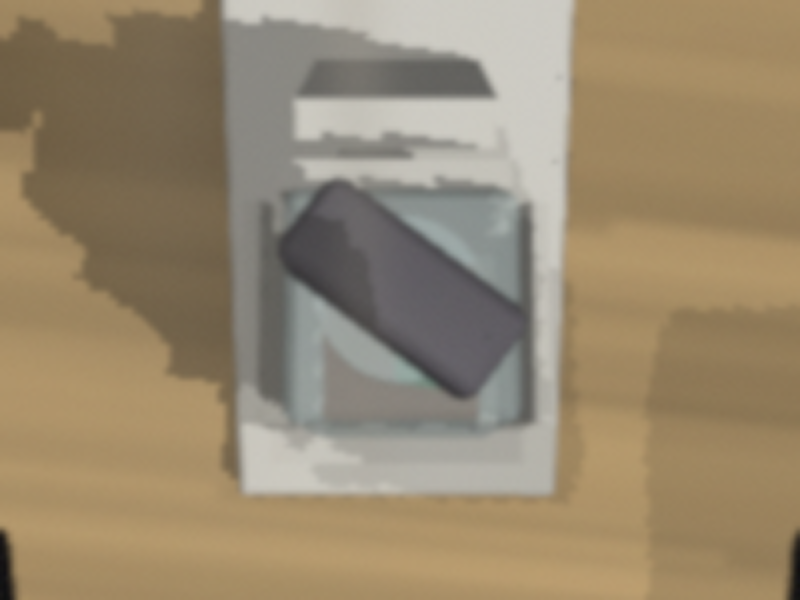

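Jar is home (cap centre within 2 mm of expected; side walls flank it evenly), bar running from (300,215) to (500,365), needing ~52° clockwise. Straddle the bar loosely.

>>> arm_command(
  jaw=[0.8,0.6,0.4,0.36,0.36,0.36,0.36,0.36,0.36,0.36,0.36],
  dp=[
    [12,-0.7,0],
    [12,-0.7,0],
    [12,-0.7,0],
    [12,-0.7,0],
    [12,-0.7,10],
    [12,-0.7,30],
    [12,-0.7,45],
    [12,-0.7,56],
    [12,-0.7,66],
    [12,-0.7,74],
    [12,-0.7,74],
  ],
  twist=[-10,-20,-30,-40,-50,-55,-55,-55,-55,-55,-55],
  grip_force=20,
)

```text
clock: 13.85
eef_pos: [0.622, 0.1604, 0.1309]
eef_rot: [-180.0, 0.0, -118.3]
ft_force: [-2.7, -0.5, 6.6]
grip_width: 0.359
grip_force: 2.8
```

```bash
python3 - <<'E'
from h import *
p,R,s=tool(); print(s['clock'],p,s['eef_rot'],s['ft_force'],s['torque'],s['grip_width'],s['qpos'])
im,d,P=cloud('wrist'); save(im,'w6.png')
E
```

```text
13.85 [0.6220132  0.16036776 0.1309026 ] [-1.79952566e+02  3.98428114e-02 -1.18254405e+02] [-2.74075157 -0.4821967   6.59978669] [-0.06880934  0.24742873 -0.03205391] 0.3591638265187106 [ 8.56747644e+00  3.68228409e+01  9.32019718e+01  4.52949633e-03
  4.99133370e+01 -1.43181017e+02]
```

View pics/w6.png

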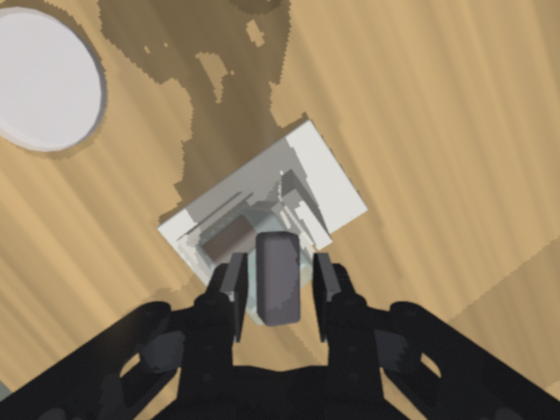

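Bar sits centred between the fingers (cols 256–300), parallel to them; the fingertip lightly touches the shoulder, so rise 3 mm, narrow, and twist.

>>> arm_command(
  jaw=[0.33,0.3,0.3,0.3,0.3,0.3,0.3],
  dp=[
    [0,0,-4],
    [0,0,-4],
    [0,0,-4],
    [0,0,-4],
    [0,0,-4],
    [0,0,-4],
    [0,0,-4],
  ],
  twist=[0,0,6,12,18,24,24],
)

```text
clock: 14.78
eef_pos: [0.6214, 0.1603, 0.1343]
eef_rot: [180.0, -0.0, -142.2]
ft_force: [-3.1, 0.0, 2.4]
grip_width: 0.301
grip_force: 3.2
```

```bash
python3 - <<'E'
from h import *
p,R,s=tool(); print(s['clock'],p,s['eef_rot'],s['ft_force'],s['torque'],s['grip_width'])
captop(np.array([.6209,.1615,.124]),rad=.024)
captop(np.array([.6209,.1615,.124]),cam='top',rad=.024)
E
```

```text
14.775 [0.62138658 0.16030497 0.13425128] [ 1.79971715e+02 -3.75179940e-02 -1.42188402e+02] [-3.05680827  0.03759122  2.37218836] [-0.02820893  0.40808411  0.06614134] 0.3014040480998651
captop n 2784 ctr [0.6216 0.1612 0.1258] norm [-0.407 -0.06   0.912] tilt 24.3 toward -172.0 long yaw 59.1 ext [0.0411 0.0351 0.002 ]Traceback (most recent call last):
  File "<stdin>", line 4, in <module>
  File "h.py", line 22, in captop
    a=q[rng.choice(len(q),3,False)]; n=np.cross(a[1]-a[0],a[2]-a[0]); n/=np.linalg.norm(n)+1e-12
        ~~~~~~~~~~^^^^^^^^^^^^^^^^
  File "numpy/random/_generator.pyx", line 864, in numpy.random._generator.Generator.choice
ValueError: a must be a positive integer unless no samples are taken
```

>>> arm_command(
  jaw=[0.3,0.3,0.3,0.3,0.3,0.3,0.3],
  dp=[
    [0,0,0],
    [0,0,0],
    [0,0,0],
    [0,0,0],
    [0,0,0],
    [0,0,0],
    [0,0,0],
  ],
  twist=[6,12,18,24,29,34,34],
)

```text
clock: 15.75
eef_pos: [0.6221, 0.1604, 0.1344]
eef_rot: [180.0, 0.1, -176.1]
ft_force: [-0.0, 0.8, 1.5]
grip_width: 0.301
grip_force: 3.5
```

```bash
python3 - <<'E'
from h import *
p,R,s=tool(); print(s['clock'],p,s['eef_rot'],s['ft_force'],s['torque'],s['grip_width'])
im,d,P,w=captop(np.array([.6209,.1615,.124]),rad=.024); save(im,'w7.png')
E
```

```text
15.75 [0.62207639 0.16035715 0.13439662] [ 1.79989459e+02  5.51536314e-02 -1.76114777e+02] [-0.01296356  0.82199865  1.53922188] [ 0.14011113 -0.09158972  0.10687152] 0.3007123839495181
captop n 2751 ctr [0.6227 0.1616 0.1265] norm [-0.411 -0.053  0.91 ] tilt 24.5 toward -173.0 long yaw 24.0 ext [0.0407 0.0405 0.0022]
```

View pics/w7.png

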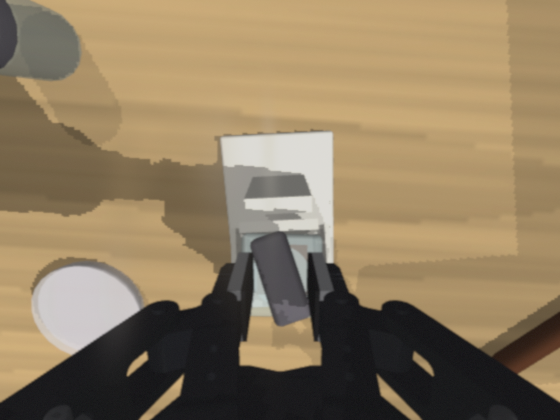

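Bar still lags ~18° from the fingers (slack). Narrow the jaws, then twist on to the stop.

>>> arm_command(
  jaw=[0.27,0.25,0.23,0.23,0.23,0.23,0.23],
  dp=[
    [0,0,0],
    [0,0,0],
    [0,0,0],
    [0,0,0],
    [0,0,0],
    [0,0,0],
    [0,0,0],
  ],
  twist=[0,0,0,0,2,4,4],
)

```text
clock: 16.68
eef_pos: [0.6219, 0.1604, 0.1344]
eef_rot: [180.0, 0.0, 179.7]
ft_force: [0.7, 0.7, 1.8]
grip_width: 0.23
grip_force: 9.7
```

```bash
python3 - <<'E'
from h import *
p,R,s=tool(); print(s['clock'],p,s['eef_rot'],s['ft_force'],s['torque'],s['grip_width'],s['grip_force'])
im,d,P,w=captop(np.array([.6209,.1615,.124]),rad=.024)
E
```

```text
16.675 [0.62188268 0.16041466 0.1343661 ] [1.79983431e+02 2.59353880e-02 1.79720445e+02] [0.69652689 0.70581056 1.83480469] [ 0.17286298 -0.10578536  0.13193996] 0.230044812741978 9.709572651190683
captop n 2816 ctr [0.6227 0.1613 0.1264] norm [-0.416 -0.039  0.908] tilt 24.7 toward -175.0 long yaw 7.8 ext [0.0411 0.0372 0.0021]
```

>>> arm_command(
  jaw=[0.22,0.22,0.22,0.22],
  dp=[
    [0,0,0],
    [0,0,0],
    [0,0,0],
    [0,0,0],
  ],
  twist=[3,6,8,8],
)

```text
clock: 17.23
eef_pos: [0.622, 0.1606, 0.1346]
eef_rot: [180.0, 0.1, 171.8]
ft_force: [1.1, 3.9, 4.4]
grip_width: 0.222
grip_force: 21.2
```

```bash
python3 - <<'E'
from h import *
p,R,s=tool(); print(s['clock'],p,s['eef_rot'],s['ft_force'],s['torque'],s['grip_width'],s['grip_force'])
im,d,P,w=captop(np.array([.6209,.1615,.124]),rad=.024)
E
```

```text
17.225 [0.62203823 0.16061651 0.13462974] [1.79965328e+02 5.92974406e-02 1.71809487e+02] [1.09484496 3.85640679 4.40239384] [ 0.76974599 -0.31943652  0.49553343] 0.2222114777480901 21.235595358302817
captop n 2768 ctr [0.6231 0.1615 0.1265] norm [-0.42  -0.042  0.907] tilt 25.0 toward -174.0 long yaw -1.6 ext [0.041  0.0331 0.002 ]
```

Torque jumped to 0.5 N m: at the stop. Open, rise and check.

>>> arm_command(
  jaw=[0.25,0.35,0.5,0.6,0.6,0.6,0.6,0.8,1],
  dp=[
    [0,0,0],
    [0,0,0],
    [0,0,-1],
    [0,0,-4],
    [0,0,-20],
    [0,0,-40],
    [0,0,-60],
    [0,0,-75],
    [0,0,-75],
  ],
  twist=[-4,-4,-4,-4,-4,0,0,0,0],
)

```text
clock: 18.4
eef_pos: [0.6221, 0.1604, 0.2109]
eef_rot: [180.0, 0.1, 171.8]
ft_force: [-0.2, -0.1, -0.9]
grip_width: 0.98
grip_force: 0.0
```

```bash
python3 - <<'E'
from h import *
p,R,s=tool(); print(s['clock'],p,s['eef_rot'],s['ft_force'])
im,d,P,w=captop(np.array([.622,.1615,.125]),rad=.024)
c=imaging.calibration('wrist'); K,Rc,t=[np.array(c[k]) for k in 'KRt']
x=Rc@np.array([.622,.1626,.126])+t; u=((K@x)[:2]/x[2]).astype(int)
save(cv2.resize(im[max(0,u[1]-75):u[1]+75,u[0]-100:u[0]+100],None,fx=4,fy=4,interpolation=cv2.INTER_CUBIC),'w8.png')
E
```

```text
18.4 [0.62208451 0.16036848 0.21087873] [1.79952962e+02 1.36271119e-01 1.71767333e+02] [-0.2132917  -0.11706906 -0.87237459]
captop n 1197 ctr [0.6225 0.1608 0.1253] norm [-0.419 -0.048  0.907] tilt 25.0 toward -173.0 long yaw 0.6 ext [0.0406 0.0177 0.0021]
```

View pics/w8.png

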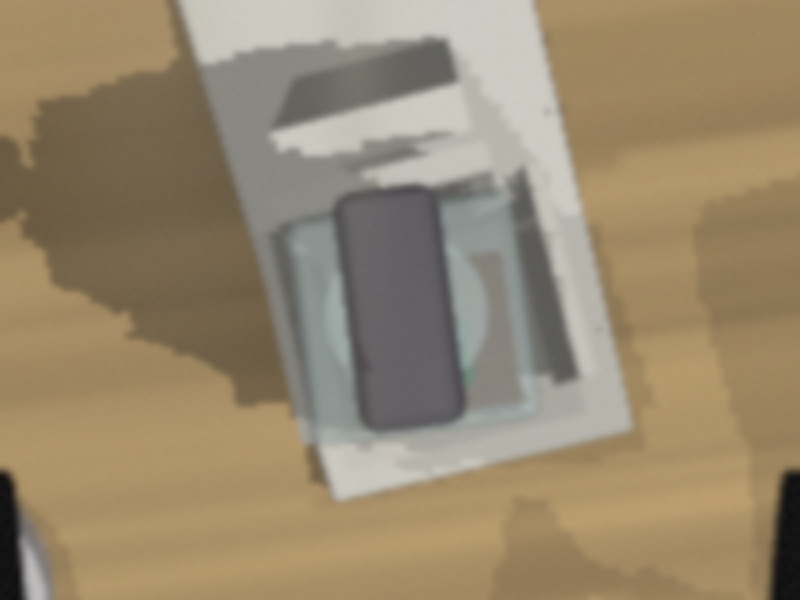

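The bar (edge (340,205)→(365,415)) is parallel to the jar's faces ((290,225)→(310,440)), so the cap is at its stop. The jar's tilt is 25.0°, its seat is at home height, and the gripper is clear.

```bash
python3 -c "
from h import *
print(bot.finish_job())"
```

```text
the job is handed in; nothing more can be done
None
```

The job is handed in, though it returned no verdict: by camera the square jar sits on the cradle's end stop leaning 25.0°, and its cap is parallel to the jar's faces after the twisting torque jumped to 0.5 N m at the stop. The gripper is clear at 18.4 s, and the arm never went near the round jar, dish or branch.

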